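Release dowels by pressing the gate lever

TASK

Press the red pad of the dispenser's lever well down, so that its heavy steel flap swings wide open, and keep it down until all three dowels have rolled out into the tray. Then ease the lever back up so that the flap shuts gently without dropping, and move away. Only touch the lever: do not grasp or lift it, do not touch the flap or the dowels, and leave the jar, the marker pen and the white block alone.

Things in the scene. Friction and masses are not known exactly. Their poses are not given: they have to be found in the camera images.
- dispenser: Wooden dowel dispenser fixed on the bench, 247 x 220 mm. Origin on the bench top; x is the way dowels roll (ramp, flap, tray), y toward the lever's side, z up. Ramp between walls: x -73 to 48 mm, y +-82 mm, walls 116 mm high. Tray: inside x 48 to 157 mm, y +-73 mm, rim 48 mm high, floor 7 to 21 mm. Two steel cheeks with open slots carry the lever at x -35, y 106 mm.
- tray (a point): A point just over the tray floor, at (110, 0, 15) mm in the dispenser's frame.
- lever_pad (a point): Centre of the top of the red pad (40 x 34 mm) on the lever's long end, to be pressed. At rest 117 mm above the bench, at (-212, 106) mm in the dispenser's frame, sloping 13 degrees down toward the cheeks. It can go down over 80 mm; 60 mm raises the flap about 0.5 rad. It swings on a 185 mm arc about the slots, shifting under 10 mm sideways.
- lever: Loose steel lever, 285 x 16 x 12 mm, 0.15 kg, along the dispenser's x beside the chute. Origin: centre of its 10 mm cross pin, lying in open slots 62 mm above the bench. The long end (red pad) points to -x; the 105 mm short end lies under a pin on the flap's side. Axes as the dispenser's at rest. Pressing takes 4 to 10 N; let go, the pad rises under the flap's weight.
- flap (a joint): Angle of the heavy steel flap (about 1.2 kg, 142 mm wide), hinged at its top edge 105 mm above the bench: 0 shut, growing as its lower edge swings up and out; the lever takes it to about 0.8 rad. From about 0.1 rad dowels roll out under it, within 1 s; 0.3 rad and more is wide open.
- dowel_1: Thin reddish wooden dowel, 11 mm thick, 135 mm long, on the ramp next to the flap. Origin at mid-length on its surface (the underside at the start; it turns as the dowel rolls); length along the dispenser's y.
- dowel_2: Like dowel_1, the next one up the ramp.
- dowel_3: Like dowel_1, the uppermost one.
- rubbing_block: White block, 36 x 92 x 26 mm, lying behind the ramp's back wall beside the lever pad; leave it alone. Origin under its centre.
- jar: Clear jar with a green lid, 69 mm wide, 84 mm high, standing beyond the tray; leave it alone. Origin under its centre.
- marker_pen: Black marker pen, 12 x 100 x 15 mm, lying beyond the lever's long end; leave it alone. Origin under its centre.

How it is judged:
On the way, in this order (a step that is already met when the one before it is completed fails the run):
1. the fingers press the lever and the flap lifts off (value of joint flap above 0.04 rad and contact force between the fingers and lever above 0.5 N).
2. all three dowels lie in the tray while the pressed lever holds the flap wide open (x of dowel_1 in the frame of dispenser between 0.055 and 0.165 m and y of dowel_1 in the frame of dispenser between -0.03 and 0.03 m and z of dowel_1 in the frame of dispenser between 0 and 0.05 m and x of dowel_2 in the frame of dispenser between 0.055 and 0.165 m and y of dowel_2 in the frame of dispenser between -0.03 and 0.03 m and z of dowel_2 in the frame of dispenser between 0 and 0.05 m and x of dowel_3 in the frame of dispenser between 0.055 and 0.165 m and y of dowel_3 in the frame of dispenser between -0.03 and 0.03 m and z of dowel_3 in the frame of dispenser between 0 and 0.05 m and value of joint flap above 0.22 rad and contact force between the fingers and lever above 0.5 N), for 0.1 s.
At the end, for the whole second after the job is handed in: All three dowels lie still in the tray (their middles within the tray, more than 55 mm along the dispenser's x), the flap is shut (under 0.04 rad), and the lever is at rest with its cross pin seated in the slots (within 6 mm; 10 mm along the pin) (x of dowel_1 in the frame of dispenser between 0.055 and 0.165 m and y of dowel_1 in the frame of dispenser between -0.03 and 0.03 m and z of dowel_1 in the frame of dispenser between 0 and 0.05 m and x of dowel_2 in the frame of dispenser between 0.055 and 0.165 m and y of dowel_2 in the frame of dispenser between -0.03 and 0.03 m and z of dowel_2 in the frame of dispenser between 0 and 0.05 m and x of dowel_3 in the frame of dispenser between 0.055 and 0.165 m and y of dowel_3 in the frame of dispenser between -0.03 and 0.03 m and z of dowel_3 in the frame of dispenser between 0 and 0.05 m and x of lever in the frame of dispenser between -0.041 and -0.029 m and z of lever in the frame of dispenser between 0.056 and 0.068 m and y of lever in the frame of dispenser between 0.096 and 0.116 m and value of joint flap below 0.04 rad and linear speed of each of dowel_1, dowel_2, dowel_3, lever below 0.03 m/s); the robot touches nothing.
It fails at once if the lever is lifted out of its slots (z of lever in the frame of dispenser above 0.078 m or x of lever in the frame of dispenser above -0.02 m or x of lever in the frame of dispenser below -0.05 m).
It fails at once if the flap drops (falls faster than 3.5 rad/s) (velocity of joint flap below -3.5 rad/s).
It fails at once if the robot touches the flap or a dowel (contact force between any of the fingers, the arm and dowel_1 above 0.5 N or contact force between any of the fingers, the arm and dowel_2 above 0.5 N or contact force between any of the fingers, the arm and dowel_3 above 0.5 N or contact force between any of the fingers, the arm and flap above 0.5 N).
It fails at once if a bystander is moved more than 20 mm (distance of any of rubbing_block, jar, marker_pen from where it was at the start of the episode above 0.02 m).
It also fails if it takes over 38 s, if anything falls off the work surface, if the arm or the gripper's body presses on something with over 40 N, if the wrist force passes 120 N, or if a joint passes its speed limit or range.

ROBOT

A 7-joint arm with a two-finger parallel gripper is mounted at the origin on the work surface; the furniture and walls round the work are solid. World frame = base frame: x ahead of the robot, y to its left, z up, the work surface at z = 0. Lengths are in m, angles in rad, forces in N, time in s.
With the tool pointing down it reaches from about 0.4 to 0.75 m from the base axis. Payload 19.5 kg.
Tool frame: the origin (TCP) lies at the very end of the fingers, on their centre line; the grasp point (between the pads) lies 19 mm behind it; z points along the fingers, y is the direction in which the jaws open and shut (so a half turn about z gives the same grasp; the last joint's range is limited). The gripper opens to 85 mm and grips with 20 to 120 N. Pads are 22 mm wide; open, the fingers measure 114 mm over their backs; the gripper's body (76 mm by 85 mm) begins 54 mm behind the grasp point. The pads swing forward as they close: fully open they stand 13 mm farther back than shut.
Start: joints at [-1.36, 0.707, -0.028, 1.485, 0.022, 0.951, -0.075], TCP at [0.144, 0.557, 0.197] pointing down, gripper open.
Joint ranges: [-2.71, 2.71], [-0.32, 2.16], [-1.57, 1.52], [0, 2.45], [-1.46, 4.6], [0, 2.02], [-2.83, 2.83]. Speed limits (rad/s): [1.89, 1.89, 2.57, 2.57, 3.01, 3.01, 3.01].

INTERFACE

Orientations are given as a unit quaternion [w, x, y, z].
In Python, from rig import manip gives the robot as it stands. The module is installed in compiled form; this text tells all that it offers.
- The arm moves only by the tool drive_tool, never from a script. Its argument "targets" is a list of rows, each a list of 7 numbers: the closure, from 0 (fully open) to 1 (shut), then the shift along the tool's x, y, z in units of 30 mm (1.0 is 30 mm), then the turn, a rotation vector about the tool's x, y, z in units of 6 degrees (1.0 is 6 degrees). In form: [[jaw, dx, dy, dz, wx, wy, wz], ...]. A call has exactly 5 rows; each row shifts and turns the commanded pose from where the row before left it, along the tool's axes as they then stand; what a row does not reach is not made up. A row lasts 1/10 s, in which the tool goes at most 50 mm and 8.59 degrees, less where a joint would pass 70% of its speed; a pose out of reach is approached as far as the arm can. A call is refused whole if a number of a shift passes 1 or a number of a turn 1, either way. A call with a gripper value outside its range is refused whole. The fingers move at their own pace and stop on an object; "grip_force" is the grip in N (left out, the last holds). Time passes only in rows, so rows that do not move let the fingers close, or fill a call up. It gives the time, the measured TCP pose, the force and the opening at its end, in the units of the state.
- manip.get_obs(): the state, without advancing time (a new reading comes with each control period).
- manip.read_camera(name): name is "scene" or "top" or "wrist"; returns the picture (420x560x3 uint8, red, green, blue); there is no depth.
- manip.camera_model(name): a dict with "fx", "fy", "cx", "cy" (pixels), "extrinsics" (4x4, takes a point from camera to world coordinates). Camera axes: x right, y up, looking along -z (the intrinsics and any distortion apply to the point x, -y, -z); pixel columns grow to the right and rows downward; lengths in m; the calibration is good to about 2 mm. A picture is of the moment at which its call begins: read the wrist's pose just before it. camera_model takes no time and is no camera call; for the wrist camera it gives the pose at the moment of the call.
- manip.job_done(): hands the job in, once; it reports no verdict.
The state is a dict: "clock": time; "q": joint angles; "qd": joint speeds; "joint_torque": joint torques, N m; "ee_pos": TCP position; "orientation": TCP orientation; "contact_force": force on the tool from outside, world axes, zero at the start; "torque": the same for the moment, N m; "gripper_width": finger opening in m.
Only numpy, scipy, OpenCV 4.12 (cv2) and the standard library are available. Lean on these libraries where they do the work, as an engineer would, in place of code of your own. Each camera call takes 0.05 s, during which the arm holds its last target.

## Working session

There is one attempt and no reset: what is moved stays moved. The work goes in short steps, Python scripts to look and compute and a tool call to move; the robot and the scene stay as the last step left them, time stands still between calls to the robot, and variables do not carry over. Pictures are saved under pics/ and viewed, and the job is handed in when it is done.

Besides the shell and the picture viewer there is one more tool, called after "Request:" as name([rows], argument=value, ...), one row to a line, values as JSON. drive_tool: Moves the arm, as the interface text tells. Its arguments: {"type":"object","properties":{"targets":{"type":"array","items":{"type":"array","items":{"type":"number"}}},"grip_force":{"type":"number"}},"required":["targets"]}

```bash
mkdir -p pics
python3 - <<'E'
from rig import manip
import cv2
o=manip.get_obs()
print({k:o[k] for k in ('clock','ee_pos','orientation','contact_force','gripper_width')})
for n in ("scene","top"):
    cv2.imwrite(f"pics/{n}0.png",manip.read_camera(n)[:,:,::-1]); m=manip.camera_model(n); print(n,m)
E
```

```text
{'clock': 0.0, 'ee_pos': array([0.14374731, 0.55644619, 0.19635274]), 'orientation': array([-4.66384366e-05,  1.26051611e-01,  9.92023550e-01, -5.15852831e-04]), 'contact_force': array([-0.17581833,  0.4433036 ,  0.57241842]), 'gripper_width': 0.08507487481703582}
scene {'fx': 450.0820063439979, 'fy': 450.0820063439979, 'cx': 283.90439314804377, 'cy': 204.9616604988367, 'extrinsics': array([[-0.7288893 ,  0.38089866, -0.56889067, -0.22203501],
       [-0.68460112, -0.4133404 ,  0.60039239,  0.70155411],
       [-0.00645684,  0.82708278,  0.56204304,  0.69826846],
       [ 0.        ,  0.        ,  0.        ,  1.        ]])}
top {'fx': 385.24181899984825, 'fy': 385.24181899984825, 'cx': 281.68804686790463, 'cy': 209.9057178438286, 'extrinsics': array([[-0.00463868,  0.98215949, -0.18799259,  0.1861921 ],
       [-0.99970436, -0.00904173, -0.02257064,  0.06717915],
       [-0.02386775,  0.18783231,  0.98191107,  1.10607771],
       [ 0.        ,  0.        ,  0.        ,  1.        ]])}
```

View pics/scene0.png

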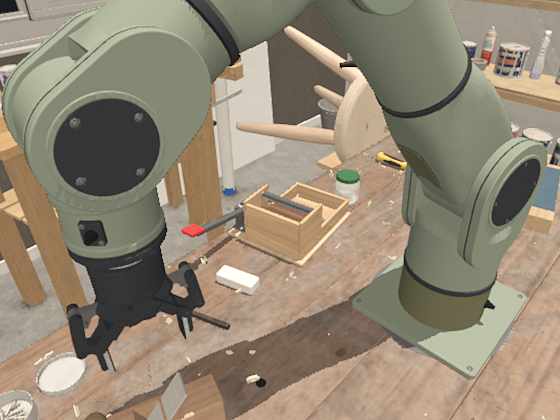

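View pics/top0.png

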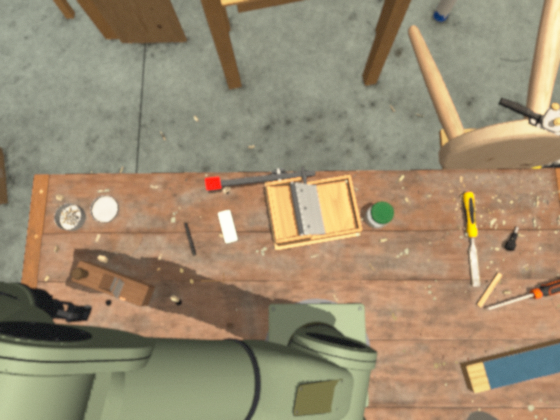

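Run:
```python
import cv2
a=cv2.imread("pics/top0.png")[160:260,180:400]; cv2.imwrite("pics/topc.png",cv2.resize(a,None,fx=3.6,fy=3.6,interpolation=cv2.INTER_CUBIC))
a=cv2.imread("pics/scene0.png")[160:300,170:370]; cv2.imwrite("pics/scc.png",cv2.resize(a,None,fx=4,fy=4,interpolation=cv2.INTER_CUBIC))
```

```text
(no output)
```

View pics/topc.png

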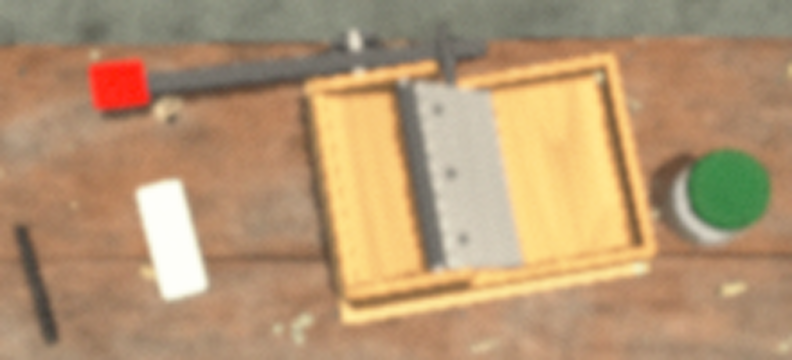

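View pics/scc.png

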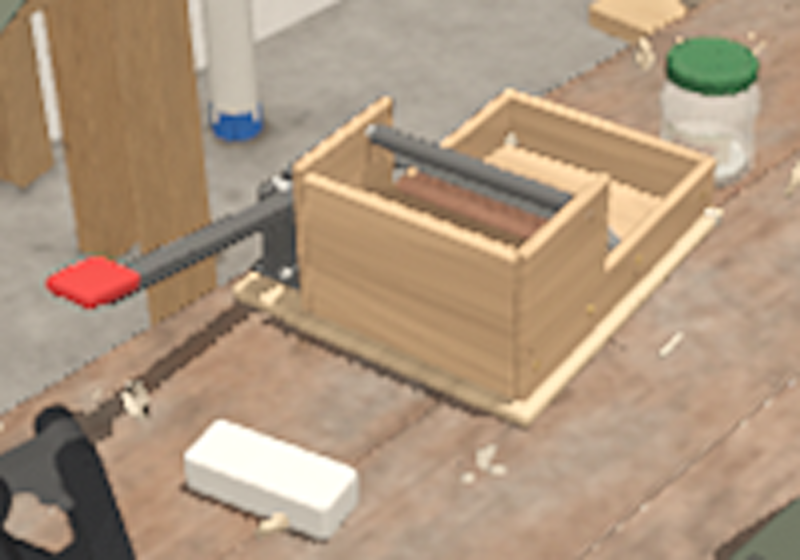

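```bash
cat > h.py <<'E'
import numpy as np
from rig import manip
def ray(n,u,v):
    m=manip.camera_model(n);E=m['extrinsics']
    d=E[:3,:3]@np.array([(u-m['cx'])/m['fx'],-(v-m['cy'])/m['fy'],-1.]);return E[:3,3],d/np.linalg.norm(d)
def atz(n,u,v,z):
    p,d=ray(n,u,v);return p+d*(z-p[2])/d[2]
def proj(n,P):
    m=manip.camera_model(n);E=m['extrinsics'];c=E[:3,:3].T@(np.asarray(P)-E[:3,3])
    return m['cx']-m['fx']*c[0]/c[2],m['cy']+m['fy']*c[1]/c[2]
E
python3 - <<'E'
from h import *
np.set_printoptions(precision=4,suppress=True)
t=lambda x,y:(180+x/3.6,160+y/3.6); s=lambda x,y:(170+x/4,160+y/4)
print('pad top',atz('top',*t(119,85),.117),'scene',atz('scene',*s(93,277),.117))
p1,d1=ray('top',*t(119,85));p2,d2=ray('scene',*s(93,277))
k=np.linalg.lstsq(np.c_[d1,-d2],p2-p1,rcond=None)[0];print(p1+k[0]*d1,p2+k[1]*d2)
for n,q,z in(('backL',t(307,85),.116),('backR',t(340,292),.116),('rimL',t(613,55),.048),('rimR',t(653,250),.048)):print(n,atz('top',*q,z))
for n,q,z in(('backL',s(297,170),.116),('backR',s(520,257),.116),('rimL',s(510,92),.048),('rimR',s(713,160),.048)):print(n,atz('scene',*q,z))
for n,q in(('block',t(172,240)),('pen',t(37,285))):print(n,atz('top',*q,.02))
E
```

```text
pad top [0.4485 0.2723 0.117 ] scene [0.4454 0.2789 0.117 ]
[0.4501 0.2735 0.1109] [0.4516 0.275  0.1116]
backL [0.4472 0.1332 0.116 ]
backR [0.294 0.109 0.116]
rimL [ 0.4869 -0.1034  0.048 ]
rimR [ 0.3319 -0.128   0.048 ]
backL [0.442  0.1346 0.116 ]
backR [0.2909 0.1101 0.116 ]
rimL [ 0.4825 -0.0974  0.048 ]
rimR [ 0.3285 -0.1236  0.048 ]
block [0.3468 0.2464 0.02  ]
pen [0.3117 0.3528 0.02  ]
```

Request:
drive_tool([
  [1,0,0,0,0,0,-1],
  [1,0,0,0,0,0,-1],
  [1,0,0,0,0,0,-1],
  [1,0,0,0,0,0,-1],
  [1,0,0,0,0,0,0],
], grip_force=30)

```text
clock: 0.6
ee_pos: [0.1439, 0.5566, 0.1965]
orientation: [-0.0, -0.084, 0.996, -0.0]
contact_force: [0.2, 0.3, -0.2]
gripper_width: 0.0124
```

Request:
drive_tool([
  [1,-0.5,-0.6,0,0,0,0],
  [1,-0.8,-1,0,0,0,0],
  [1,-0.8,-1,0,0,0,0],
  [1,-0.8,-1,0,0,0,0],
  [1,-0.8,-1,0,0,0,0],
])

```text
clock: 1.1
ee_pos: [0.277, 0.4377, 0.1967]
orientation: [-0.0, -0.081, 0.997, -0.0]
contact_force: [0.7, 1.0, 0.1]
gripper_width: -0.0004
```

Request:
drive_tool([
  [1,-0.8,-1,0,0,0,0],
  [1,-0.8,-1,0,0,0,0],
  [1,-0.8,-1,0,0,0,0],
  [1,-0.8,-0.8,0,0,0,0],
  [1,0,0,0,0,0,0],
])

```text
clock: 1.6
ee_pos: [0.393, 0.3391, 0.1965]
orientation: [0.0, -0.078, 0.997, -0.001]
contact_force: [-1.2, 1.5, -0.1]
gripper_width: 0.0002
```

Run:
```python
from rig import manip
import cv2
from h import *
o=manip.get_obs(); print(o['ee_pos'],o['orientation'],o['contact_force'])
cv2.imwrite("pics/w1.png",manip.read_camera("wrist")[:,:,::-1])
im=manip.read_camera("scene")[:,:,::-1]
cv2.imwrite("pics/s1.png",cv2.resize(im[120:300,150:400],None,fx=3.2,fy=3.2,interpolation=cv2.INTER_CUBIC))
print(proj('wrist',o['ee_pos']),proj('wrist',[.447,.275,.117]))
print(repr(manip.camera_model('wrist')))
```

```text
[0.39296759 0.3391364  0.19651535] [ 4.69389809e-04 -7.82790100e-02  9.96930980e-01 -8.92693877e-04] [-1.20507406  1.53121137 -0.12352728]
(np.float64(276.9076285755071), np.float64(252.42658962499854)) (np.float64(186.32232623522242), np.float64(265.60740909403285))
{'fx': 361.0776290188615, 'fy': 361.0776290188615, 'cx': 285.22909039247213, 'cy': 213.05897817654198, 'extrinsics': array([[-1.62000779e-01, -9.49944677e-01, -2.67134534e-01,
         3.21554496e-01],
       [ 9.86790524e-01, -1.56077135e-01, -4.34095486e-02,
         3.31949186e-01],
       [-4.56923144e-04, -2.70638207e-01,  9.62681023e-01,
         3.74488604e-01],
       [ 0.00000000e+00,  0.00000000e+00,  0.00000000e+00,
         1.00000000e+00]])}
```

View pics/w1.png

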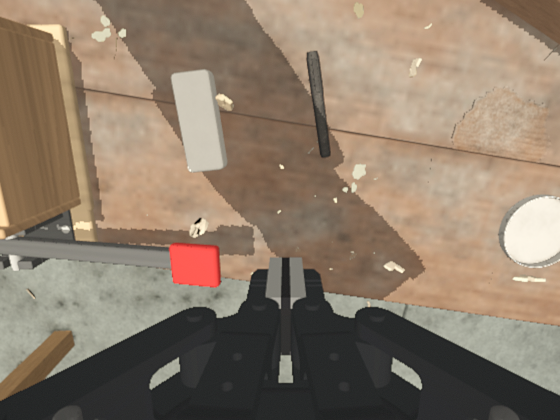

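View pics/s1.png

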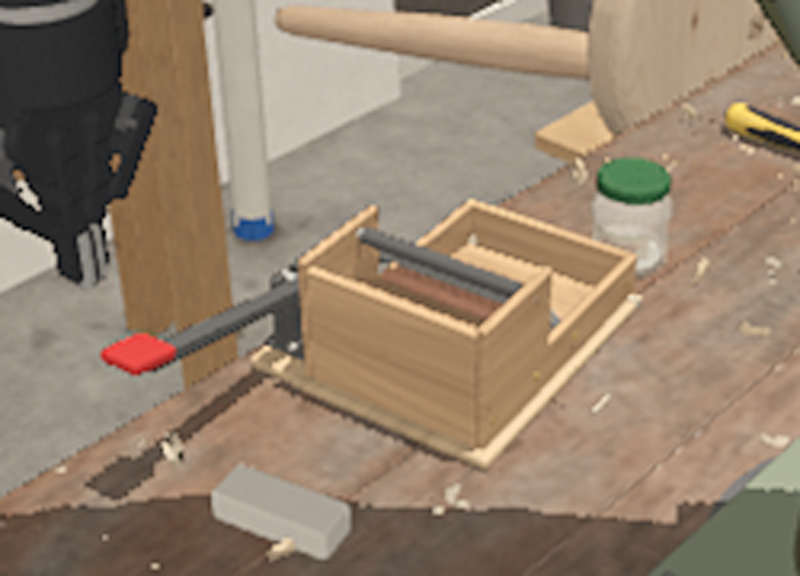

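Request:
drive_tool([
  [1,-0.5,-0.8,0,0,0,0],
  [1,-0.5,-0.8,0,0,0,0],
  [1,-0.42,-0.7,0,0,0,0],
  [1,0,0,0,0,0,0],
  [1,0,0,0,0,0,0],
])

```text
clock: 2.2
ee_pos: [0.4423, 0.2823, 0.1967]
orientation: [-0.0, -0.083, 0.997, 0.0]
contact_force: [0.6, 0.5, -0.0]
gripper_width: 0.0002
```

Request:
drive_tool([
  [1,0,0,0.5,0,0,0],
  [1,0,0,0.5,0,0,0],
  [1,0,0,0.5,0,0,0],
  [1,0,0,0.3,0,0,0],
  [1,0,0,0,0,0,0],
])

```text
clock: 2.7
ee_pos: [0.442, 0.2821, 0.1421]
orientation: [-0.001, -0.084, 0.997, -0.0]
contact_force: [0.4, -0.9, 0.5]
gripper_width: 0.0
```

Run:
```python
from rig import manip
import cv2
from h import *
o=manip.get_obs(); print(o['ee_pos'],o['orientation'],o['contact_force'])
cv2.imwrite("pics/w2.png",manip.read_camera("wrist")[:,:,::-1])
im=manip.read_camera("scene")[:,:,::-1]
cv2.imwrite("pics/s2.png",cv2.resize(im[120:300,150:400],None,fx=3.2,fy=3.2,interpolation=cv2.INTER_CUBIC))
```

```text
[0.44200857 0.28209298 0.14206548] [-7.41360408e-04 -8.35054097e-02  9.96507015e-01 -2.58536666e-04] [ 0.36619159 -0.94041524  0.53713201]
```

View pics/w2.png

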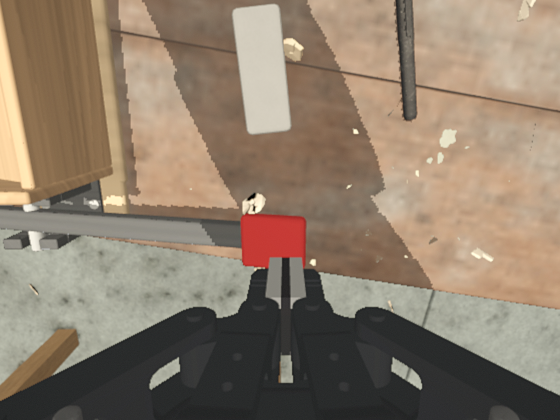

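View pics/s2.png

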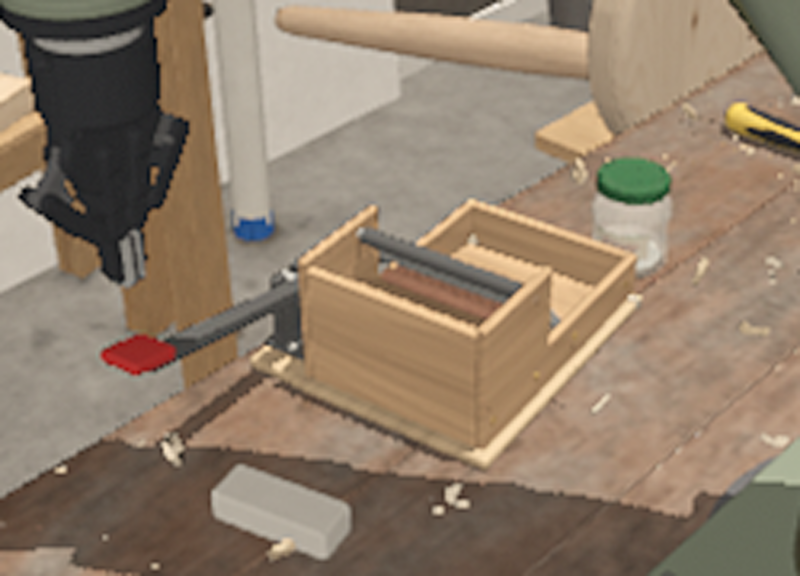

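Request:
drive_tool([
  [1,0,-0.15,0,0,0,0],
  [1,-0.05,0,0.2,0,0,0],
  [1,0,0,0.2,0,0,0],
  [1,0,0,0.2,0,0,0],
  [1,0,0,0.1,0,0,0],
])

```text
clock: 3.3
ee_pos: [0.445, 0.2771, 0.121]
orientation: [-0.0, -0.083, 0.997, -0.0]
contact_force: [0.2, 0.3, -0.3]
gripper_width: -0.0003
```

Request:
drive_tool([
  [1,0,0,0.1,0,0,0],
  [1,0,0,0.1,0,0,0],
  [1,0,0.03,0.1,0,0,0],
  [1,0,0.03,0.1,0,0,0],
  [1,0,0,0,0,0,0],
])

```text
clock: 3.8
ee_pos: [0.4447, 0.2791, 0.1094]
orientation: [-0.0, -0.083, 0.997, -0.0]
contact_force: [-0.5, -0.5, -0.0]
gripper_width: 0.0
```

```bash
cat > look.py <<'E'
import sys,cv2
from h import *
o=manip.get_obs(); print(o['clock'],o['ee_pos'],o['contact_force'])
w=manip.read_camera("wrist")[:,:,::-1]
im=manip.read_camera("scene")[:,:,::-1]
s=cv2.resize(im[150:300,160:360],(560,420),interpolation=cv2.INTER_CUBIC)
cv2.imwrite(f"pics/{sys.argv[1]}.png",cv2.resize(np.vstack([w,s]),None,fx=.714,fy=.714,interpolation=cv2.INTER_AREA))
E
python3 look.py l3
```

```text
3.8 [0.44474544 0.279064   0.10942982] [-0.54696233 -0.4772363  -0.00393097]
```

View pics/l3.png

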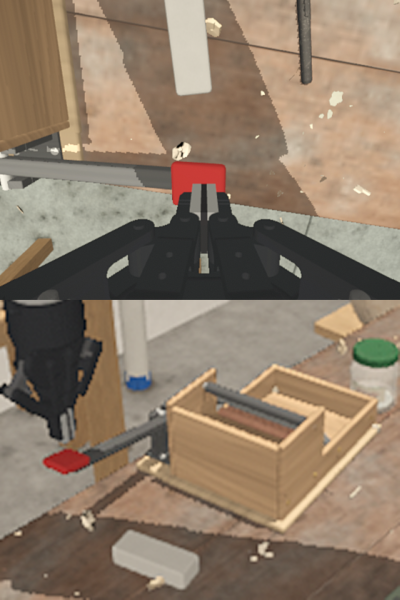

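Run:
```python
from h import *
import cv2
e=manip.get_obs()['ee_pos'];im=manip.read_camera("scene")[:,:,::-1].copy()
p=proj('scene',e);q=proj('scene',[.446,.277,.117]);print(p,q)
x,y=170,190
c=cv2.resize(im[y:y+70,x:x+90],None,fx=8,fy=8,interpolation=cv2.INTER_CUBIC)
for a,col in((p,(0,255,0)),(q,(255,0,0))):cv2.circle(c,(int((a[0]-x+.5)*8),int((a[1]-y+.5)*8)),4,col,-1)
cv2.imwrite('pics/s4.png',c)
```

```text
(np.float64(193.74155095778934), np.float64(232.04941173087352)) (np.float64(193.7976482485215), np.float64(228.74647236107597))
```

View pics/s4.png

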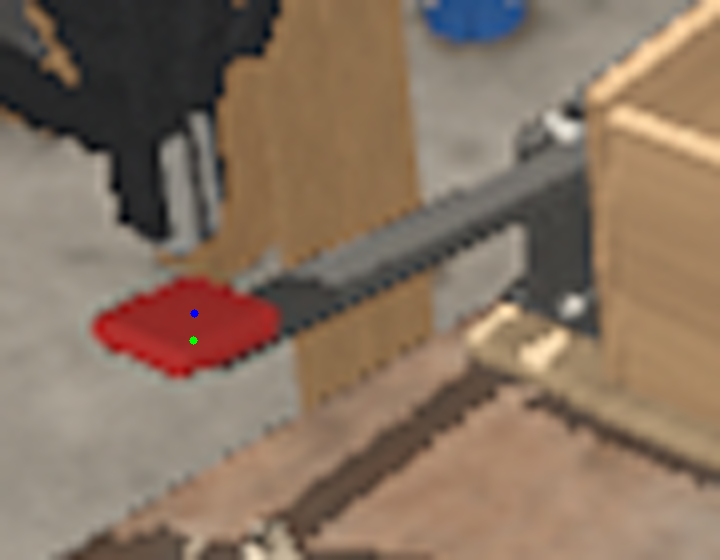

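Run:
```python
from h import *
import cv2
e=manip.get_obs()['ee_pos'];print(e)
def tri(a,b):
    p1,d1=ray(*a);p2,d2=ray(*b)
    k=np.linalg.lstsq(np.c_[d1,-d2],p2-p1,rcond=None)[0];return p1+k[0]*d1,p2+k[1]*d2
print(tri(('scene',193.3,220.3),('wrist',285,258)))
w=manip.read_camera('wrist')[:,:,::-1]; t=manip.read_camera('top')[:,:,::-1]
c=np.hstack([cv2.resize(w[200:340,200:370],(680,560),interpolation=cv2.INTER_CUBIC)])
cv2.imwrite('pics/w4.png',c)
cv2.imwrite('pics/t4.png',cv2.resize(t[140:260,180:400],None,fx=3.6,fy=3.6,interpolation=cv2.INTER_CUBIC))
```

```text
[0.4450102  0.27900252 0.10987867]
(array([0.43837299, 0.28001908, 0.14473663]), array([0.4365725 , 0.27833225, 0.14387309]))
```

View pics/w4.png

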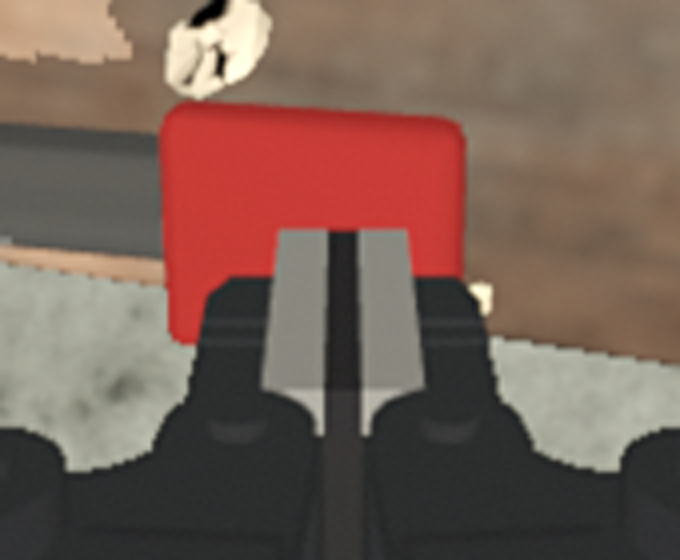

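View pics/t4.png

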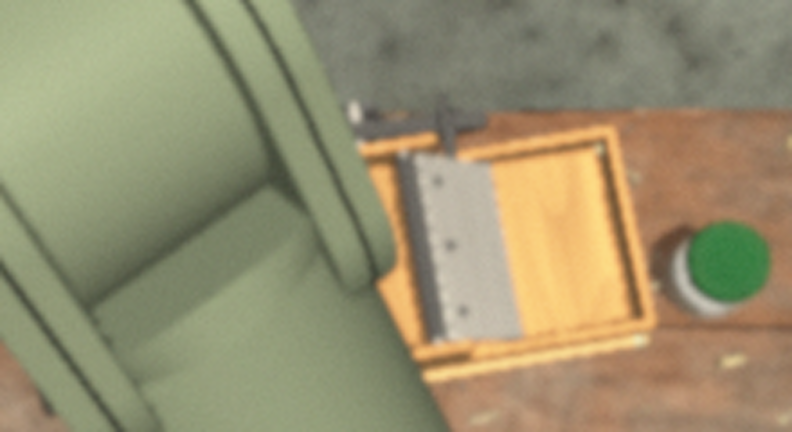

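Request:
drive_tool([
  [1,0,0,0.1,0,0,0],
  [1,0,0,0.1,0,0,0],
  [1,0,0,0.1,0,0,0],
  [1,0,0,0.1,0,0,0],
  [1,0,0,0,0,0,0],
])

```text
clock: 4.55
ee_pos: [0.4448, 0.2789, 0.0973]
orientation: [-0.0, -0.083, 0.997, -0.0]
contact_force: [-0.4, -0.6, -0.9]
gripper_width: 0.0
```

```bash
python3 look.py l5
```

```text
4.55 [0.44479153 0.27885137 0.09734916] [-0.41504664 -0.56287502 -0.88568879]
```

View pics/l5.png

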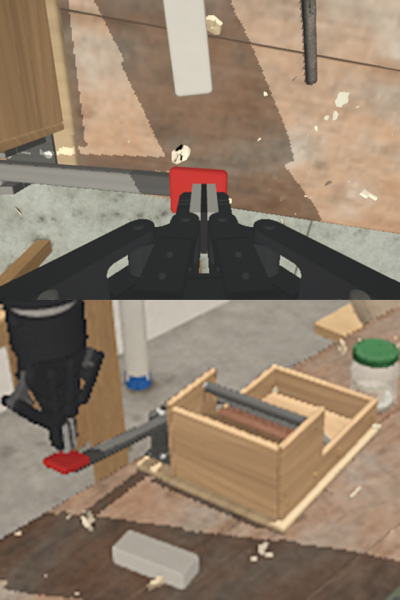

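Request:
drive_tool([
  [1,0,0,0.1,0,0,0],
  [1,0,0,0.1,0,0,0],
  [1,0,0,0.1,0,0,0],
  [1,0,0,0.1,0,0,0],
  [1,0,0,0,0,0,0],
])

```text
clock: 5.15
ee_pos: [0.4448, 0.2788, 0.0853]
orientation: [-0.0, -0.083, 0.997, -0.0]
contact_force: [-0.6, 0.6, 0.8]
gripper_width: 0.0004
```

```bash
python3 look.py l6
```

```text
5.15 [0.44479596 0.27882336 0.08534258] [-0.64367025  0.56673956  0.78212229]
```

View pics/l6.png

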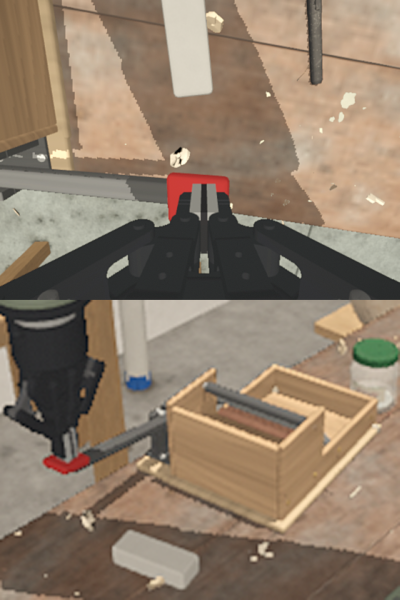

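Request:
drive_tool([
  [1,0,0,0.1,0,0,0],
  [1,0,0,0.1,0,0,0],
  [1,0,0.03,0.1,0,0,0],
  [1,0,0.03,0.1,0,0,0],
  [1,0,0,0,0,0,0],
])

```text
clock: 5.75
ee_pos: [0.4448, 0.2812, 0.0737]
orientation: [0.0, -0.083, 0.997, 0.0]
contact_force: [-0.6, 0.9, 6.9]
gripper_width: -0.0002
```

```bash
python3 look.py l7
```

```text
5.75 [0.44480872 0.28118462 0.07370085] [-0.5723083   0.93420756  6.86467239]
```

View pics/l7.png

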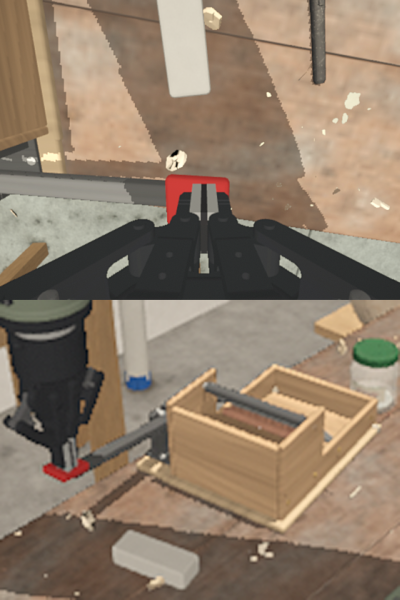

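Request:
drive_tool([
  [1,0,0.04,0.2,0,0,0],
  [1,0,0.04,0.2,0,0,0],
  [1,0,0.03,0.2,0,0,0],
  [1,0,0.03,0.2,0,0,0],
  [1,0,0.02,0.2,0,0,0],
])

```text
clock: 6.35
ee_pos: [0.4442, 0.2865, 0.044]
orientation: [0.001, -0.083, 0.997, 0.001]
contact_force: [-1.4, 3.8, 10.2]
gripper_width: -0.0
```

Request:
drive_tool([
  [1,0,0.01,0.2,0,0,0],
  [1,0,0,0.2,0,0,0],
  [1,0,0,0.15,0,0,0],
  [1,0,0,0,0,0,0],
  [1,0,0,0,0,0,0],
])

```text
clock: 6.85
ee_pos: [0.4439, 0.2866, 0.0273]
orientation: [0.0, -0.083, 0.997, 0.001]
contact_force: [-0.2, 4.0, 4.0]
gripper_width: -0.0
```

```bash
python3 look.py l8;python3 - <<'E'
from h import *
import cv2
t=manip.read_camera('top')[:,:,::-1]; s=manip.read_camera('scene')[:,:,::-1]
cv2.imwrite('pics/t8.png',np.vstack([cv2.resize(t[160:260,240:400],(480,300),interpolation=cv2.INTER_CUBIC),cv2.resize(s[170:270,210:370],(480,300),interpolation=cv2.INTER_CUBIC)]))
E
```

```text
6.85 [0.44393157 0.28657593 0.02729762] [-0.1634795   4.02394777  4.00671373]
```

View pics/l8.png

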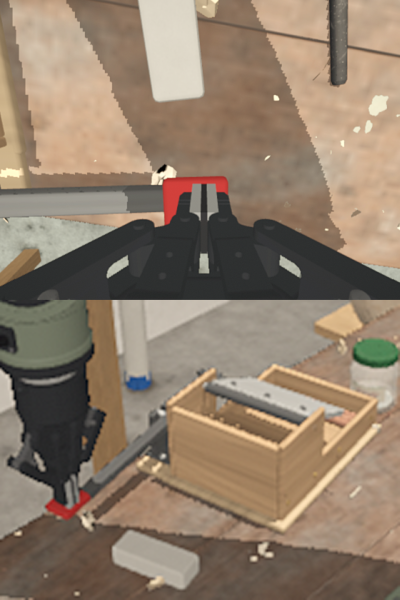

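View pics/t8.png

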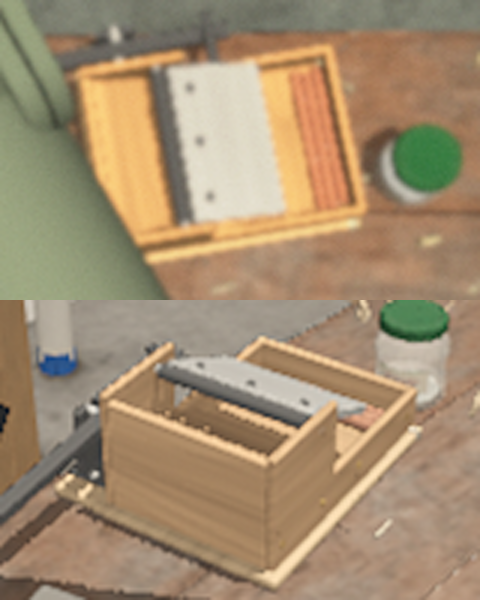

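Request:
drive_tool([
  [1,0,0.03,0,0,0,0],
  [1,0,0.03,0,0,0,0],
  [1,0,0,0,0,0,0],
  [1,0,0,0,0,0,0],
  [1,0,0,0,0,0,0],
])

```text
clock: 7.55
ee_pos: [0.4436, 0.2867, 0.0272]
orientation: [-0.0, -0.083, 0.997, -0.001]
contact_force: [0.8, -1.8, 4.2]
gripper_width: -0.0001
```

Run:
```python
from h import *
import cv2
t=manip.read_camera('top')[:,:,::-1]; s=manip.read_camera('scene')[:,:,::-1]
cv2.imwrite('pics/t9.png',np.vstack([cv2.resize(t[160:260,240:400],(480,300),interpolation=cv2.INTER_CUBIC),cv2.resize(s[170:270,160:320],(480,300),interpolation=cv2.INTER_CUBIC)]))
```

```text
(no output)
```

View pics/t9.png

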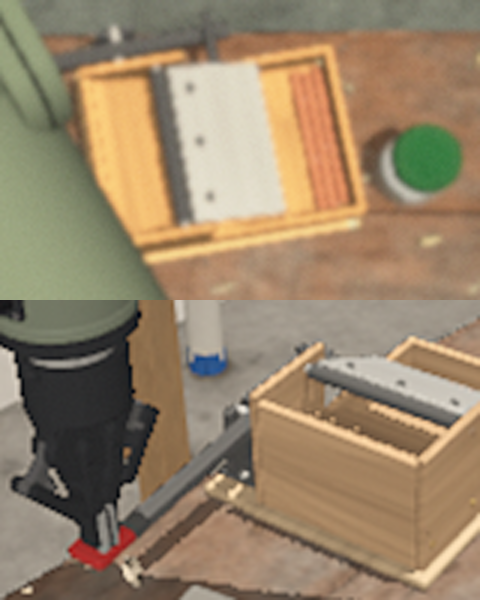

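Request:
drive_tool([
  [1,0,0,-0.1,0,0,0],
  [1,0,0,-0.1,0,0,0],
  [1,0,0,-0.1,0,0,0],
  [1,0,-0.01,-0.1,0,0,0],
  [1,0,-0.01,-0.1,0,0,0],
])

```text
clock: 8.15
ee_pos: [0.4436, 0.2868, 0.0426]
orientation: [-0.0, -0.083, 0.997, -0.0]
contact_force: [-0.3, -1.2, 1.9]
gripper_width: -0.0002
```

Request:
drive_tool([
  [1,0,-0.01,-0.1,0,0,0],
  [1,0,-0.01,-0.1,0,0,0],
  [1,0,-0.01,-0.1,0,0,0],
  [1,0,-0.02,-0.1,0,0,0],
  [1,0,-0.02,-0.1,0,0,0],
])

```text
clock: 8.65
ee_pos: [0.4439, 0.285, 0.0576]
orientation: [-0.0, -0.083, 0.997, 0.0]
contact_force: [0.5, -0.0, 2.1]
gripper_width: 0.0001
```

Request:
drive_tool([
  [1,0,-0.02,-0.07,0,0,0],
  [1,0,-0.02,-0.07,0,0,0],
  [1,0,-0.02,-0.07,0,0,0],
  [1,0,-0.02,-0.07,0,0,0],
  [1,0,-0.02,-0.07,0,0,0],
])

```text
clock: 9.15
ee_pos: [0.4444, 0.2819, 0.068]
orientation: [-0.0, -0.083, 0.997, -0.0]
contact_force: [-0.6, 0.5, 1.7]
gripper_width: 0.0001
```

Request:
drive_tool([
  [1,0,-0.02,-0.07,0,0,0],
  [1,0,-0.02,-0.07,0,0,0],
  [1,0,-0.02,-0.07,0,0,0],
  [1,0,-0.02,-0.07,0,0,0],
  [1,0,-0.02,-0.07,0,0,0],
])

```text
clock: 9.65
ee_pos: [0.445, 0.2789, 0.0784]
orientation: [-0.0, -0.083, 0.997, -0.0]
contact_force: [-0.5, 1.4, 1.7]
gripper_width: -0.0002
```

```bash
python3 look.py l10
```

```text
9.65 [0.44495126 0.27885703 0.07844236] [-0.53887067  1.35167475  1.67783522]
```

View pics/l10.png

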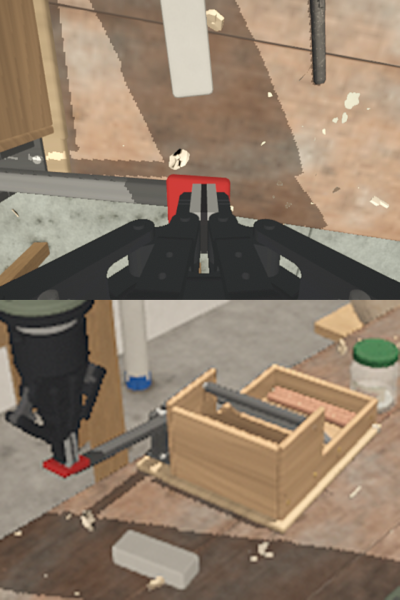

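Nearly shut and still following. I'll ease up the rest of the way.

Request:
drive_tool([
  [1,0,-0.02,-0.06,0,0,0],
  [1,0,-0.02,-0.06,0,0,0],
  [1,0,-0.01,-0.06,0,0,0],
  [1,0,0,-0.06,0,0,0],
  [1,0,0,-0.06,0,0,0],
])

```text
clock: 10.25
ee_pos: [0.4452, 0.2773, 0.0874]
orientation: [-0.0, -0.083, 0.997, -0.0]
contact_force: [-0.0, 0.4, 0.5]
gripper_width: 0.0004
```

Request:
drive_tool([
  [1,0,0,-0.1,0,0,0],
  [1,0,0,-0.2,0,0,0],
  [1,0,0,-0.4,0,0,0],
  [1,0,0,-0.6,0,0,0],
  [1,0,0,-0.6,0,0,0],
])

```text
clock: 10.75
ee_pos: [0.4451, 0.2774, 0.1453]
orientation: [-0.0, -0.083, 0.997, -0.0]
contact_force: [0.7, -0.4, -0.3]
gripper_width: 0.0002
```

Request:
drive_tool([
  [1,0,0.5,-0.6,0,0,0],
  [1,0.8,1,0,0,0,0],
  [1,0.8,1,0,0,0,0],
  [1,0.8,1,0,0,0,0],
  [1,0.8,1,0,0,0,0],
])

```text
clock: 11.25
ee_pos: [0.327, 0.3956, 0.1628]
orientation: [0.0, -0.083, 0.997, 0.0]
contact_force: [0.5, 0.7, 0.2]
gripper_width: -0.0001
```

Request:
drive_tool([
  [1,0.8,1,0,0,0,0],
  [1,0.8,1,0,0,0,0],
  [1,0.8,1,0,0,0,0],
  [1,0,0,0,0,0,0],
  [1,0,0,0,0,0,0],
])

```text
clock: 11.75
ee_pos: [0.242, 0.4717, 0.1625]
orientation: [0.0, -0.084, 0.996, -0.0]
contact_force: [1.5, -0.4, 0.3]
gripper_width: 0.0001
```

Run:
```python
from h import *
import cv2
print(manip.get_obs()['ee_pos'])
t=manip.read_camera('top')[:,:,::-1]; s=manip.read_camera('scene')[:,:,::-1]
cv2.imwrite('pics/t11.png',np.vstack([cv2.resize(t[150:260,180:400],(600,300),interpolation=cv2.INTER_CUBIC),cv2.resize(s[170:270,160:360],(600,300),interpolation=cv2.INTER_CUBIC)]))
```

```text
[0.24195177 0.47173607 0.16249589]
```

View pics/t11.png

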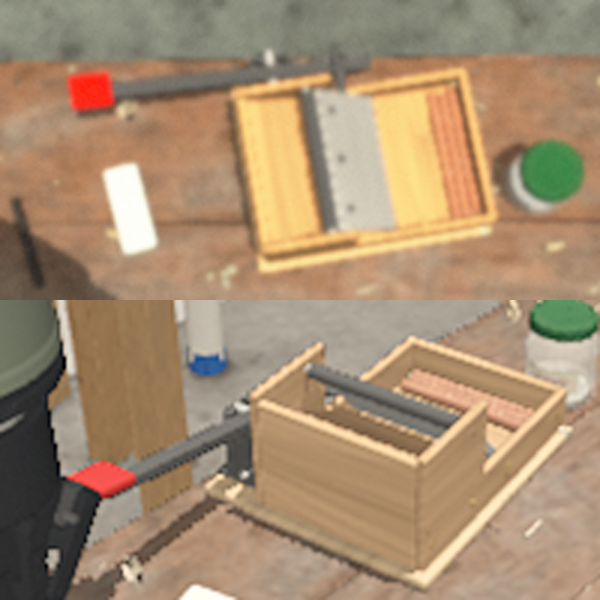

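Run:
```python
from h import *
import cv2
a=cv2.imread('pics/top0.png').astype(int); b=manip.read_camera('top')[:,:,::-1].astype(int)
for i in(a,b):
    m=(i[:,:,2]>150)&(i[:,:,1]<70)&(i[:,:,0]<70); m[:,250:]=0
    y,x=np.nonzero(m); print(x.mean(),y.mean(),len(x))
d=np.abs(a-b).sum(2)
for n,(x0,x1,y0,y1) in dict(flap=(290,325,175,240),shortend=(260,320,165,182),tray=(325,362,178,238)).items(): print(n,d[y0:y1,x0:x1].mean())
```

```text
212.82456140350877 183.69005847953215 171
213.08620689655172 183.5632183908046 174
flap 4.392967032967033
shortend 6.826470588235294
tray 27.544144144144145
```

Back in its starting place: the flap region is unchanged and the pad is within 0.3 px (about 1 mm) of where it started.

```bash
python3 -c "
from rig import manip; print(manip.job_done())"
```

```text
the job is handed in; nothing more can be done
None
```

I pressed the red pad down about 55 mm with the closed fingertips, and the flap swung wide open. I held it there until the top camera showed all three dowels in the tray. I then eased the lever back up at 20–30 mm/s until the contact force faded out, and moved away. I handed the job in at about 12 s; no verdict is reported.

**Last checks:**
- **Dowels:** all three lie side by side in the tray, against its far wall.
- **Flap:** it looks shut, and its part of the top image matches the start picture.
- **Lever:** the pad is within 0.3 px (about 1 mm) of where it started, so the cross pin should be seated. I did not measure the pin itself.
- **Bystanders:** the white block, pen and jar look unmoved. I compared these by eye only.

**Disagreement:** contact came when the reported TCP height was about 0.08 m, roughly 30 mm lower than the pad's stated height. The cameras showed the fingertips about 30 mm above the reported TCP, so I relied on contact force and the pictures for the press depth.

**Sideways force:** at full press I measured about 4 N along the lever. I shifted the tool about 2 mm to relieve it before raising the lever.

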